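Set the vent gauge to the depth of a core box socket

TASK

Lift the vent gauge (the steel rod with the sliding flanged collar) out of the wooden rack, lower it gently into the socket in the guide block of the core box until the rod is fully home on the bottom, then slide the collar down the rod until its flange is pressed firmly, with about 15 N for a moment, on the steel guide block around the socket, so that the collar marks the depth. Let go and leave the gauge standing there; never press or knock the box with more than 30 N, and leave the other things where they are.

Things in the scene. Friction and masses are not known exactly. Their poses are not given: they have to be found in the camera images.
- gauge: Vent gauge: upright plain steel rod, 14 mm diameter, 118 mm long, foot chamfered over its last 5 mm to 9 mm diameter; it carries the collar (total about 0.2 kg). It starts standing in one of the three holes of the rack (any of them), its foot 12 mm above the bench. Origin: centre of the foot; z up along the rod.
- collar: Aluminium stop collar on the rod: flange 44 mm wide, 6 mm thick, above it a barrel 32 mm wide up to 38 mm over the flange's underside; grip the barrel, tips above the flange. Held by friction, it slides on the rod at about 5 N (stubbing the foot harder slips it too early). Flange underside starts 73 to 75 mm above the rod's foot, can go down to 40. Origin: centre of flange underside; z up.
- corebox: Blue-grey aluminium core box, fixed, 150 x 120 mm and 85 mm high, flat top, bolted ears low on the two y ends. Let into its top is a rigidly clamped square steel guide block, 56 x 56 mm, standing 0 to 16 mm proud of the box's top (different every time); the socket's mouth is in the middle of the block. Origin: centre of the box's underside; z up.
- mouth (a point): On the socket's axis, in the plane of the box's top (not of the block's), 22 mm along x and 12 mm along y from the box's centre (box frame). The socket is a vertical blind round hole in the guide block, 16 mm wide, mouth chamfered 2 mm; depth below the block's face differs every time, 50 to 68 mm. It is the only hole (the two bronze discs are flush dowels).
- telltale (a joint): Travel (m) of three small linked bronze telltale pins around the mouth (on a 31 mm circle): 0 when they stand 3 mm proud of the block's face, 0.003 when the flange lies flat on it. Their spring is so weak (under 0.5 N) that the resting collar keeps them down.
- ejector (a joint): Travel (m) of a weak spring ejector pin (8 mm diameter) in the socket's floor: 0 when it stands 4 mm proud of the floor, 0.004 when the rod's foot rests on the floor. The gauge's own weight pushes it down.
- rack: Fixed wooden rack, 70 x 190 mm, 40 mm high, with three holes 15.5 mm wide and 28 mm deep at -60, 0 and +60 mm along its y axis. Origin: centre of its underside; z up.
- pin_a: Bronze parting pin standing in the rack, 14 mm diameter with a 22 mm head, its top 81 mm above the bench: leave alone. Origin: centre of its foot.
- pin_b: The other bronze parting pin in the rack, same size: leave alone.
- sleeker: Wooden sleeker with a rounded brass head, 175 mm long, lying on the bench: leave alone.
- crucible_lid: Round ceramic crucible lid, 110 mm diameter, 42 mm high: leave alone.
- sand_core: Hardened reddish core, 50 x 90 mm with round ends, 35 mm high: leave alone.
- mallet: Wooden mallet lying on the bench, 56 mm high: leave alone.
- brush: Bench brush lying on the bench: leave alone.
- weight: Dark steel weight, 70 mm diameter, 50 mm high: leave alone.
Not all that is in view belongs to the job. What is shaped like the gauge but green is not meant.

How it is judged:
On the way, in this order (a step that is already met when the one before it is completed fails the run):
1. the gauge is lifted clear out of the rack (z of gauge in the frame of rack above 0.045 m), for 0.1 s.
2. the rod stands fully home on the socket's floor, the collar's flange not yet on the guide block (value of joint ejector above 0.003 m and horizontal distance between gauge and mouth below 0.004 m and angle between gauge's own z axis and vertical below 0.1 rad and value of joint telltale below 0.0015 m), for 0.05 s.
3. with the rod home, the flange is pressed on the guide block with more than 5 N for 0.1 s (value of joint ejector above 0.003 m and horizontal distance between gauge and mouth below 0.004 m and angle between gauge's own z axis and vertical below 0.1 rad and value of joint telltale above 0.0015 m and contact force between collar and corebox above 5 N), for 0.1 s.
At the end, for the whole second after the job is handed in: The gauge stands upright (within 0.1 rad) and at rest in the core box's socket (foot within 4 mm of the mouth's axis), its foot home on the floor (ejector pushed in more than 3 mm of its 4), and the collar's flange lies on the guide block (telltale pins pushed in more than 1.5 mm of their 3) (value of joint ejector above 0.003 m and horizontal distance between gauge and mouth below 0.004 m and angle between gauge's own z axis and vertical below 0.1 rad and value of joint telltale above 0.0015 m and linear speed of gauge below 0.02 m/s); the robot touches nothing.
It fails at once if the gauge presses or knocks the core box with more than 30 N (contact force between gauge and corebox above 30 N).
It fails at once if the robot presses the core box with more than 30 N (contact force between any of the fingers, the arm and corebox above 30 N).
It fails at once if another thing is moved by more than 20 mm (distance of any of pin_a, pin_b, sleeker, crucible_lid, sand_core, mallet, brush, weight from where it was at the start of the episode above 0.02 m).
It also fails if it takes over 51 s, if anything falls off the work surface, if the arm or the gripper's body presses on something with over 40 N, if the wrist force passes 120 N, or if a joint passes its speed limit or range.

ROBOT

A 7-joint arm with a two-finger parallel gripper is mounted at the origin on the work surface. World frame = base frame: x ahead of the robot, y to its left, z up, the work surface at z = 0. Lengths are in m, angles in rad, forces in N, time in s.
With the tool pointing down it reaches from about 0.375 to 0.925 m from the base axis. Payload 3.1 kg.
Tool frame: the origin (TCP) lies at the very end of the fingers, on their centre line; the grasp point (between the pads) lies 19 mm behind it; z points along the fingers, y is the direction in which the jaws open and shut (so a half turn about z gives the same grasp; the last joint's range is limited). The gripper opens to 85 mm and grips with 20 to 120 N. Pads are 22 mm wide; open, the fingers measure 114 mm over their backs; the gripper's body (76 mm by 85 mm) begins 54 mm behind the grasp point. The pads swing forward as they close: fully open they stand 13 mm farther back than shut.
Start: joints at [-1.239, 0.383, 0.044, 1.598, -0.018, 1.161, -0.05], TCP at [0.271, 0.591, 0.231] pointing down, gripper open.
Joint ranges: [-2.61, 2.61], [-0.41, 2.15], [-1.48, 1.57], [0, 2.5], [-1.57, 4.71], [0.05, 1.97], [-2.85, 2.85]. Speed limits (rad/s): [2.79, 2.79, 3.14, 3.14, 3.14, 3.14, 3.14].

INTERFACE

Orientations are given as a unit quaternion [w, x, y, z].
In Python, from workcell import robot gives the robot as it stands.
- The arm moves only by the tool send_rows, never from a script. Its argument "series" is a list of rows, each an object with "translation": the shift along the world's x, y, z in m, a list of three; "dr": the turn, a rotation vector about the world's x, y, z in degrees, a list of three; "gripper": the gripper command: -1 is shut, 1 is fully open, values between are in proportion. In form: [{"translation": [dx, dy, dz], "dr": [wx, wy, wz], "gripper": gripper}, ...]. A call has 1 to 12 rows; each row shifts and turns the pose as measured when the row begins; what a row does not reach is not made up. A row lasts 1/10 s, in which the tool goes at most 50 mm and 8.59 degrees, less where a joint would pass 70% of its speed; a pose out of reach is approached as far as the arm can. A call is refused whole if a number of a shift passes 0.05 or a number of a turn 8.59, either way. A call with a gripper value outside its range is refused whole. The fingers move at their own pace and stop on an object; the grip force is fixed at half the most. Time passes only in rows, so rows that do not move let the fingers close. It gives the time, the measured TCP pose, the force and the opening at its end, in the units of the state.
- robot.get_obs(): the state, without advancing time (a new reading comes with each control period).
- robot.camera(name): name is "scene" or "top" or "wrist"; returns a dict with "color" (420x560x3 uint8, red, green, blue), "z_map" (420x560 float32, m along the optical axis (not along the pixel's ray), 0 where there is no reading), "camera_matrix" (3x3 intrinsics, pixels), "eye" and "rotation" of the camera in the world. Camera axes: x right, y up, looking along -z (the intrinsics and any distortion apply to the point x, -y, -z); pixel columns grow to the right and rows downward; lengths in m; the calibration is good to about 2 mm. A picture is of the moment at which its call begins.
- robot.job_done(): hands the job in, once; it reports no verdict.
Trained networks look in the newest picture that a camera, given by its name, has taken for a name from the list of things; names that differ only in an ending like _2 or _b are one class to them, and where a whole thing is asked for, a point or a joint stands for the part that bears it (a point fixed in the world has none). Each returns a list of dicts, best first, with "conf" (0 to 1); they miss things now and then, are a little off and sometimes report something else, mostly with a low value. They report only what shows in the picture. A call takes as long as a camera call. They do not tell look-alikes from the thing itself.
- robot.regions_of(camera, target): "mask" (420x560 bool, what is visible of it) and "box" ([left, top, right, bottom] in pixels, round what is visible of it).
- robot.tip_of(camera, target): "pixel" ([column, row] in pixels: a listed point, or the origin of a listed thing).
The state is a dict: "time": time; "q": joint angles; "qd": joint speeds; "joint_efforts": joint torques, N m; "position": TCP position; "tool_rot": TCP orientation; "force": force on the tool from outside, world axes, zero at the start; "wrist_torque": the same for the moment, N m; "opening": opening from 0.0 (shut) to 1.0 (fully open).
Only numpy, scipy, OpenCV 4.12 (cv2) and the standard library are available. Lean on these libraries where they do the work, as an engineer would, in place of code of your own. Each camera call takes 0.05 s, during which the arm holds its last target. There are 200 camera calls.

## Working session

There is one attempt and no reset: what is moved stays moved. The work goes in short steps, Python scripts to look and compute and a tool call to move; the robot and the scene stay as the last step left them, time stands still between calls to the robot, and variables do not carry over. Pictures are saved under pics/ and viewed, about 8 in all and at most 12, crops included, and the job is handed in when it is done.

Besides the shell and the picture viewer there is one more tool, called after "Call:" in YAML: its name, and indented under it one key for each argument. send_rows: Moves the arm, as the interface text tells. Its arguments: {"type":"object","properties":{"series":{"type":"array","items":{"type":"object","properties":{"translation":{"type":"array","items":{"type":"number"}},"dr":{"type":"array","items":{"type":"number"}},"gripper":{"type":"number"}}}}},"required":["series"]}

```bash
mkdir -p pics; cat > h.py <<'E'
import numpy as np, cv2
from workcell import robot
def world(c, mask=None):
    z=c["z_map"]; K=np.array(c["camera_matrix"]); v,u=np.indices(z.shape)
    x=(u-K[0,2])/K[0,0]*z; y=(v-K[1,2])/K[1,1]*z
    R=rot(c["rotation"]); P=np.stack([x,-y,-z],-1)@R.T+np.array(c["eye"])
    P[z==0]=np.nan
    return P
def rot(r):
    r=np.array(r)
    if r.shape==(3,3): return r
    from scipy.spatial.transform import Rotation
    return Rotation.from_quat(r[[1,2,3,0]]).as_matrix()
def save(c,n): cv2.imwrite("pics/"+n,c["color"][:,:,::-1])
E
python3 - <<'E'
from h import *
np.set_printoptions(precision=4,suppress=True)
o=robot.get_obs(); print(o)
cs={}
for n in("scene","top"):
    c=robot.camera(n); save(c,n+"0.png"); P=world(c); np.save(n+"_P.npy",P)
    print(n,c["camera_matrix"],c["eye"],c["rotation"],c.keys())
    for t in("gauge","collar","corebox","mouth","rack","pin_a","weight","mallet"):
        for d in robot.regions_of(n,t)[:3]:
            Q=P[d["mask"]]; Q=Q[~np.isnan(Q[:,0])]
            print(t,round(d["conf"],2),d["box"],np.median(Q,0) if len(Q) else None,np.percentile(Q[:,2],98) if len(Q) else None)
        for d in robot.tip_of(n,t)[:2]: print("  tip",t,round(d["conf"],2),d["pixel"])
a=[cv2.imread("pics/%s0.png"%n) for n in("scene","top")]
E
```

```text
{'time': 0.0, 'q': array([-1.2388,  0.3839,  0.0438,  1.5996, -0.0179,  1.1612, -0.0499]), 'qd': array([ 0.0002, -0.0013, -0.0005,  0.0011, -0.0024,  0.0031,  0.0007]), 'joint_efforts': array([ -0.0002, -43.3464,   1.0244, -24.9516,   0.0106,   0.0113,
        -0.    ]), 'position': array([0.2704, 0.59  , 0.2298]), 'tool_rot': array([-0.0002,  0.2132,  0.977 , -0.0013]), 'force': array([ 0.0714, -0.11  ,  0.6686]), 'wrist_torque': array([ 0.0174,  0.0178, -0.0159]), 'opening': 1.0011699908995249}
scene [[432.5514   0.     285.1178]
 [  0.     432.5514 207.7618]
 [  0.       0.       1.    ]] [ 1.0155 -0.3595  1.0431] [0.8575 0.2512 0.1222 0.432 ] dict_keys(['color', 'z_map', 'camera_matrix', 'eye', 'rotation'])
gauge 0.6 [186.3, 332.6, 208.6, 358.2] [ 0.7022 -0.3591  0.107 ] 0.12012247933231006
gauge 0.41 [238.3, 321.6, 270.2, 377.3] [ 0.7687 -0.2556  0.0354] 0.04002578544158324
gauge 0.3 [175.1, 285.7, 195.0, 304.6] [ 0.6024 -0.3266  0.1137] 0.12919133981630312
  tip gauge 0.89 [190.1, 307.1]
  tip gauge 0.68 [199.7, 352.1]
collar 0.75 [156.4, 233.6, 176.3, 253.6] [ 0.4542 -0.2975  
[... 2139 characters left out ...]
0.81 [197.4, 185.0, 249.3, 242.9] [0.5495 0.1577 0.0857] 0.09090640684546643
  tip mouth 0.78 [219.4, 206.5]
rack 0.82 [334.8, 185.3, 402.7, 226.3] [ 0.5715 -0.2531  0.0413] 0.0464873649167191
  tip rack 0.57 [369.4, 207.6]
  tip pin_a 0.63 [367.6, 205.4]
weight 0.68 [410.5, 276.7, 442.5, 306.6] [ 0.3235 -0.4255  0.0508] 0.056732077164171446
weight 0.56 [346.1, 129.9, 382.7, 161.2] [ 0.7614 -0.2486  0.0353] 0.04092976388397374
weight 0.42 [347.3, 207.3, 356.8, 214.9] [ 0.56   -0.2073  0.0808] 0.08552129152409002
  tip weight 0.76 [424.4, 288.3]
mallet 0.56 [123.0, 186.5, 198.9, 230.0] [0.5788 0.395  0.0407] 0.05959346846067906
  tip mallet 0.69 [141.1, 213.6]
  tip mallet 0.29 [219.6, 204.5]
```

View pics/top0.png

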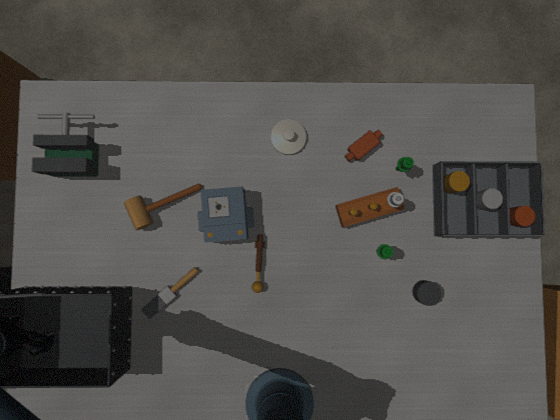

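View pics/scene0.png

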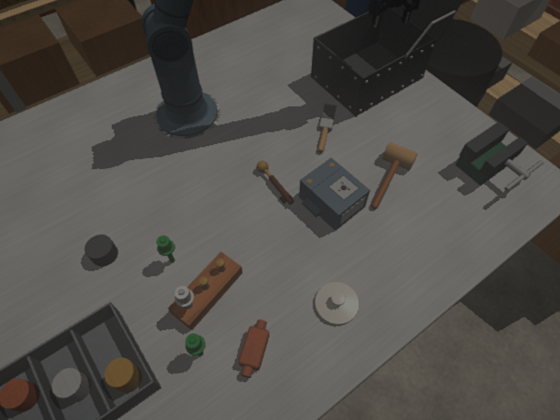

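The gauge with the silver collar is at about (396,199) in the top view, in the rack's end hole. The green look-alikes are at (405,163) and (386,252). The guide block is at (219,207). I'll pass over the box for a close look on the way to the rack.

Call:
send_rows:
  series:
    - {"translation": [0.02,-0.037,0.008],"dr": [0,0,0],"gripper": 1}
    - {"translation": [0.02,-0.037,0.008],"dr": [0,0,0],"gripper": 1}
    - {"translation": [0.02,-0.037,0.008],"dr": [0,0,0],"gripper": 1}
    - {"translation": [0.02,-0.037,0.008],"dr": [0,0,0],"gripper": 1}
    - {"translation": [0.02,-0.037,0.008],"dr": [0,0,0],"gripper": 1}
    - {"translation": [0.02,-0.037,0.008],"dr": [0,0,0],"gripper": 1}
    - {"translation": [0.02,-0.037,0.008],"dr": [0,0,0],"gripper": 1}
    - {"translation": [0.02,-0.037,0.008],"dr": [0,0,0],"gripper": 1}
    - {"translation": [0.02,-0.037,0.008],"dr": [0,0,0],"gripper": 1}
    - {"translation": [0.02,-0.037,0.008],"dr": [0,0,0],"gripper": 1}
    - {"translation": [0.02,-0.037,0.008],"dr": [0,0,0],"gripper": 1}
    - {"translation": [0.02,-0.03,0.0],"dr": [0,0,0],"gripper": 1}

```text
time: 2.9
position: [0.5098, 0.1424, 0.3241]
tool_rot: [0.0, 0.205, 0.979, 0.004]
force: [1.1, 0.1, 0.4]
opening: 1.002
```

```bash
python3 - <<'E'
from h import *
np.set_printoptions(precision=4,suppress=True)
o=robot.get_obs(); print(o["time"],o["position"],o["tool_rot"])
c=robot.camera("wrist"); save(c,"w1.png"); P=world(c); np.savez("w1.npz",P=P,z=c["z_map"],K=c["camera_matrix"],e=c["eye"],r=c["rotation"],col=c["color"])
print(c["eye"],c["rotation"],c["camera_matrix"][0])
for t in("mouth","corebox"):
    for d in robot.tip_of("wrist",t)[:2]:
        u,v=map(int,d["pixel"]);print(t,d["conf"],u,v,np.nanmedian(P[max(v-25,0):v+25,max(u-25,0):u+25].reshape(-1,3),0))
E
```

```text
2.9 [0.5098 0.1424 0.3241] [0.0002 0.2051 0.9787 0.0039]
[0.4415 0.1718 0.466 ] [ 0.8284 -0.1207 -0.0834  0.5406] [348.3909   0.     279.7737]
mouth 0.93 324 213 [0.5713 0.1733 0.0847]
corebox 0.96 300 186 [0.5299 0.1603 0.0845]
```

View pics/w1.png

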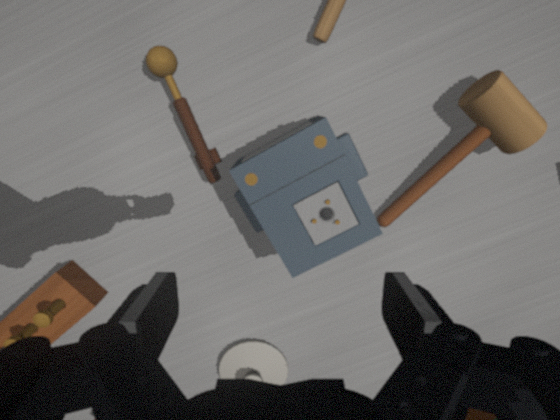

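```bash
python3 - <<'E'
from h import *
np.set_printoptions(precision=4,suppress=True)
d=np.load("w1.npz");P=d["P"];K=d["K"];g=cv2.cvtColor(d["col"],cv2.COLOR_RGB2GRAY)
s=d["col"].astype(int)
# block: bright pixels near
sub=(slice(170,255),slice(285,370))
br=np.zeros(g.shape,bool); br[sub]=(g[sub]>140)
n,l,st,ce=cv2.connectedComponentsWithStats(br.astype(np.uint8)); i=1+np.argmax(st[1:,4]); br=l==i
print("block px",br.sum(),ce[i],"z pct",np.nanpercentile(P[br][:,2],[5,50,95]))
cnt=cv2.findContours(br.astype(np.uint8),cv2.RETR_EXTERNAL,cv2.CHAIN_APPROX_NONE)[0][0]; rc=cv2.minAreaRect(cnt);print(rc)
dk=np.zeros(g.shape,bool); dk[200:228,312:340]=g[200:228,312:340]<85
print("hole",dk.sum(),np.argwhere(dk).mean(0)[::-1])
box=(s[:,:,2]>s[:,:,0]+10)&(P[:,:,2]>0.07)&(P[:,:,2]<.11); print("box z",np.nanmedian(P[box][:,2]))
print(g[213,285:370:3])
def ray(u,v,z):
    r=rot(d["r"])@np.array([(u-K[0,2])/K[0,0],-(v-K[1,2])/K[1,1],-1]);e=d["e"];return e+r*(z-e[2])/r[2]
zb=np.nanmedian(P[br][:,2]);h=np.argwhere(dk).mean(0)[::-1]
print("hole@",ray(*h,zb),"blockc@",ray(*rc[0],zb),"min z in hole",np.nanmin(P[200:228,312:340,2]),"side",[np.linalg.norm(ray(*a,zb)-ray(*b,zb)) for a,b in zip(cv2.boxPoints(rc)[:2],cv2.boxPoints(rc)[1:3])])
for n in("top","scene"):
    P=np.load(n+"_P.npy"); m=(abs(P[...,0]-.59)<.04)&(abs(P[...,1]+.32)<.04)&(P[...,2]>.05)
    Q=P[m]; print(n,len(Q)); print(Q[Q[:,2]>.112].mean(0), (Q[Q[:,2]>.112].max(0)+Q[Q[:,2]>.112].min(0))/2, np.histogram(Q[:,2],bins=np.arange(.05,.145,.005))[0])
E
```

```text
block px 205 [310.4341 207.9073] z pct [0.0834 0.0848 0.0861]
((310.0906066894531, 208.22238159179688), (17.705101013183594, 34.39155197143555), 22.833654403686523)
hole 118 [325.9407 213.3644]
box z 0.08444536071718278
[ 98  95  91  98 105 137 143 141 143 142 141 123  60  71  71  72  96 139
 134 138 139 137 140  84 101  99 100  98  96]
hole@ [0.5721 0.1755 0.0848] blockc@ [0.5591 0.1611 0.0848] min z in hole 0.0349565060030409 side [np.float64(0.0401532119052478), np.float64(0.02027285278103524)]
top 195
[ 0.5927 -0.3232  0.1258] [ 0.5926 -0.3236  0.1232] [ 0  0  0  0  0  0  0  8 31 22 11  4  6  7 24 66 16  0]
scene 332
[ 0.5959 -0.325   0.1257] [ 0.5936 -0.3246  0.1245] [  3   0   0   0   0   0   0   2  74  40  14  12  11  12  43 101  19   1]
```

Call:
send_rows:
  series:
    - {"translation": [0.003,-0.045,0.0],"dr": [0,0,0],"gripper": 1}
    - {"translation": [0.003,-0.045,0.0],"dr": [0,0,0],"gripper": 1}
    - {"translation": [0.003,-0.045,0.0],"dr": [0,0,0],"gripper": 1}
    - {"translation": [0.003,-0.045,0.0],"dr": [0,0,0],"gripper": 1}
    - {"translation": [0.003,-0.045,0.0],"dr": [0,0,0],"gripper": 1}
    - {"translation": [0.003,-0.045,-0.01],"dr": [0,0,0],"gripper": 1}
    - {"translation": [0.003,-0.045,-0.01],"dr": [0,0,0],"gripper": 1}
    - {"translation": [0.003,-0.045,-0.01],"dr": [0,0,0],"gripper": 1}
    - {"translation": [0.003,-0.045,-0.01],"dr": [0,0,0],"gripper": 1}
    - {"translation": [0.003,-0.04,-0.01],"dr": [0,0,0],"gripper": 1}
    - {"translation": [0,0,0],"dr": [0,0,0],"gripper": 1}

```text
time: 4.15
position: [0.539, -0.2942, 0.2698]
tool_rot: [-0.001, 0.187, 0.982, 0.009]
force: [-0.6, 0.1, 0.4]
opening: 1.0
```

```bash
python3 - <<'E'
from h import *
np.set_printoptions(precision=4,suppress=True)
o=robot.get_obs(); print(o["time"],o["position"],o["tool_rot"],o["force"])
c=robot.camera("wrist"); save(c,"w2.png"); P=world(c); np.savez("w2.npz",P=P,z=c["z_map"],K=c["camera_matrix"],e=c["eye"],r=c["rotation"],col=c["color"])
for t in("gauge","collar"):
    for d in robot.regions_of("wrist",t)[:3]:
        Q=P[d["mask"]]; print(t,d["conf"],d["box"],np.nanmedian(Q,0),np.nanmax(Q[:,2]))
E
```

```text
4.15 [ 0.539  -0.2942  0.2698] [-0.0008  0.1872  0.9823  0.0085] [-0.604   0.1317  0.3506]
gauge 0.86 [253.7, 300.8, 292.0, 368.7] [ 0.6902 -0.3572  0.0976] 0.11909402229057131
gauge 0.75 [245.3, 226.5, 287.1, 280.3] [ 0.5876 -0.3233  0.121 ] 0.13124707880064423
collar 0.95 [254.6, 318.8, 296.2, 369.8] [ 0.6875 -0.356   0.0979] 0.11650857361873529
collar 0.72 [244.5, 230.7, 287.8, 282.6] [ 0.5859 -0.3222  0.1181] 0.12883314037595356
collar 0.55 [213.3, 70.0, 259.7, 122.1] [ 0.4496 -0.2942  0.1117] 0.11708870013611772
```

View pics/w2.png

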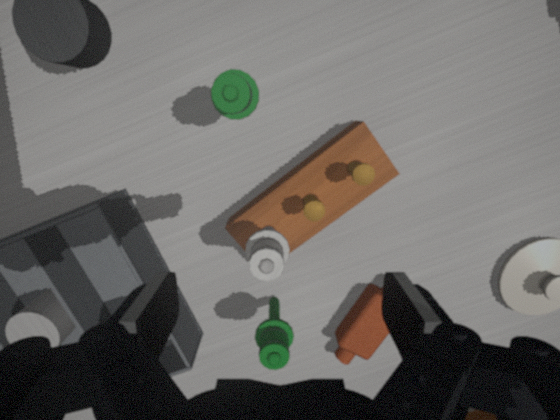

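```bash
cat >> h.py <<'E'
def ray(d,u,v,z):
    K=np.array(d["K"]);r=rot(d["r"])@np.array([(u-K[0,2])/K[0,0],-(v-K[1,2])/K[1,1],-1]);e=d["e"];return e+r*(z-e[2])/r[2]
def upright():
    o=robot.get_obs();z=rot(o["tool_rot"])[:,2];a=np.degrees(np.cross(z,[0,0,-1]))
    print("t",o["time"],"pos",o["position"].round(4),"dr needed",a.round(2),"F",o["force"].round(2),"open",round(o["opening"],3));return o
E
python3 - <<'E'
from h import *
np.set_printoptions(precision=4,suppress=True)
d=np.load("w2.npz");P=d["P"]
upright()
print("rodtop",ray(d,267,267,.130),"barreltop",ray(d,266.5,264,.124))
m=np.zeros(P.shape[:2],bool);m[222:285,240:295]=1
for lo,hi in((.078,.096),(.119,.1265),(.127,.136)):
    k=m&(P[...,2]>lo)&(P[...,2]<hi)&(np.hypot(P[...,0]-.59,P[...,1]+.323)<.03); Q=P[k]
    (x,y),r=cv2.minEnclosingCircle(Q[:,:2].astype(np.float32)); print(lo,len(Q),np.median(Q,0),"circ",x,y,r)
cv2.imwrite("pics/w2c.png",cv2.resize(d["col"][215:290,235:300,::-1],None,fx=8,fy=8,interpolation=cv2.INTER_CUBIC))
E
```

```text
t 4.3 pos [ 0.5423 -0.2867  0.2711] dr needed [-1.28  0.28  0.  ] F [ 0.47 -0.   -0.41] open 1.0
rodtop [ 0.5936 -0.3249  0.13  ] barreltop [ 0.5933 -0.3254  0.124 ]
0.078 523 [ 0.5817 -0.3182  0.0923] circ 0.5931698083877563 -0.3260106146335602 0.02196141891181469
0.119 778 [ 0.5909 -0.3246  0.1243] circ 0.5940763354301453 -0.32605332136154175 0.016426710411906242
0.127 165 [ 0.5931 -0.3259  0.129 ] circ 0.5936796069145203 -0.32616037130355835 0.00723365880548954
```

View pics/w2c.png

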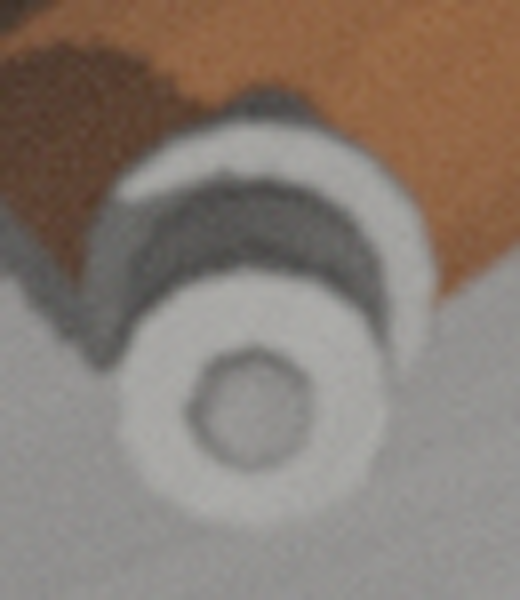

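The silver gauge's axis comes out at (0.5936, -0.3255). The fitted radii of 22, 16.4 and 7.2 mm match the flange, barrel and rod, and the barrel top at 0.124 is as expected. Next I move above it and level the tool.

Call:
send_rows:
  series:
    - {"translation": [0.026,-0.02,-0.02],"dr": [-0.6,0.2,0],"gripper": 1}
    - {"translation": [0.026,-0.02,-0.02],"dr": [-0.6,0.1,0],"gripper": 1}
    - {"translation": [0,0,-0.03],"dr": [0,0,0],"gripper": 1}
    - {"translation": [0,0,-0.03],"dr": [0,0,0],"gripper": 1}
    - {"translation": [0,0,0],"dr": [0,0,0],"gripper": 1}
    - {"translation": [0,0,0],"dr": [0,0,0],"gripper": 1}

```text
time: 4.9
position: [0.6074, -0.3069, 0.172]
tool_rot: [0.005, 0.168, 0.986, 0.008]
force: [0.9, 0.5, 0.4]
opening: 1.001
```

```bash
python3 -c "
from h import *
upright()"
```

```text
t 4.9 pos [ 0.6074 -0.3069  0.172 ] dr needed [-0.77  0.66  0.  ] F [0.85 0.49 0.45] open 1.001
```

Call:
send_rows:
  series:
    - {"translation": [-0.007,-0.009,0],"dr": [-0.4,0.3,0],"gripper": 1}
    - {"translation": [-0.007,-0.009,0],"dr": [-0.4,0.3,0],"gripper": 1}
    - {"translation": [0,0,0],"dr": [0,0,0],"gripper": 1}
    - {"translation": [0,0,0],"dr": [0,0,0],"gripper": 1}

```text
time: 5.3
position: [0.5954, -0.3253, 0.1787]
tool_rot: [0.005, 0.167, 0.986, -0.001]
force: [-0.2, 0.0, -0.7]
opening: 1.002
```

```bash
python3 -c "
from h import *
upright()"
```

```text
t 5.3 pos [ 0.5954 -0.3253  0.1787] dr needed [0.19 0.52 0.  ] F [-0.17  0.03 -0.72] open 1.002
```

Now aligned. I'll descend to a TCP height of about 0.097.

Call:
send_rows:
  series:
    - {"translation": [-0.001,0,-0.02],"dr": [0,0.3,0],"gripper": 1}
    - {"translation": [-0.001,0,-0.02],"dr": [0.1,0.2,0],"gripper": 1}
    - {"translation": [0,0,-0.02],"dr": [0,0,0],"gripper": 1}
    - {"translation": [0,0,-0.01],"dr": [0,0,0],"gripper": 1}
    - {"translation": [0,0,0],"dr": [0,0,0],"gripper": 1}
    - {"translation": [0,0,0],"dr": [0,0,0],"gripper": 1}

```text
time: 5.9
position: [0.5912, -0.3251, 0.101]
tool_rot: [-0.002, 0.167, 0.986, -0.0]
force: [0.3, 0.2, -0.6]
opening: 1.0
```

```bash
python3 -c "
from h import *
upright()"
```

```text
t 5.9 pos [ 0.5912 -0.3251  0.101 ] dr needed [-0.01 -0.18 -0.  ] F [ 0.29  0.16 -0.56] open 1.0
```

Call:
send_rows:
  series:
    - {"translation": [0.0022,0,-0.005],"dr": [0,-0.2,0],"gripper": 1}
    - {"translation": [0,0,0],"dr": [0,0,0],"gripper": 1}
    - {"translation": [0,0,0],"dr": [0,0,0],"gripper": 1}

```text
time: 6.2
position: [0.5946, -0.3256, 0.0968]
tool_rot: [0.001, 0.167, 0.986, -0.0]
force: [0.2, 0.1, -0.4]
opening: 0.995
```

```bash
python3 -c "
from h import *
upright()"
```

```text
t 6.2 pos [ 0.5946 -0.3256  0.0968] dr needed [0.05 0.15 0.  ] F [ 0.21  0.13 -0.43] open 0.995
```

Call:
send_rows:
  series:
    - {"translation": [0,0,0],"dr": [0,0,0],"gripper": -1}
    - {"translation": [0,0,0],"dr": [0,0,0],"gripper": -1}
    - {"translation": [0,0,0],"dr": [0,0,0],"gripper": -1}
    - {"translation": [0,0,0],"dr": [0,0,0],"gripper": -1}
    - {"translation": [0,0,0],"dr": [0,0,0],"gripper": -1}
    - {"translation": [0,0,0],"dr": [0,0,0],"gripper": -1}
    - {"translation": [0,0,0],"dr": [0,0,0],"gripper": -1}

```text
time: 6.9
position: [0.5958, -0.3264, 0.0989]
tool_rot: [0.003, 0.167, 0.986, -0.001]
force: [-0.6, -0.0, 0.8]
opening: 0.355
```

```bash
python3 -c "
from h import *
upright()"
```

```text
t 6.9 pos [ 0.5958 -0.3264  0.0989] dr needed [0.14 0.36 0.  ] F [-0.56 -0.    0.81] open 0.355
```

Call:
send_rows:
  series:
    - {"translation": [-0.001,0.0005,0.008],"dr": [0.05,0.1,0],"gripper": -1}
    - {"translation": [0,0,0.01],"dr": [0,0.1,0],"gripper": -1}
    - {"translation": [0,0,0.01],"dr": [0,0,0],"gripper": -1}
    - {"translation": [0,0,0.015],"dr": [0,0,0],"gripper": -1}
    - {"translation": [0,0,0.02],"dr": [0,0,0],"gripper": -1}
    - {"translation": [0,0,0.03],"dr": [0,0,0],"gripper": -1}
    - {"translation": [0,0,0.03],"dr": [0,0,0],"gripper": -1}
    - {"translation": [0,0,0],"dr": [0,0,0],"gripper": -1}
    - {"translation": [0,0,0],"dr": [0,0,0],"gripper": -1}

```text
time: 7.8
position: [0.592, -0.3246, 0.2316]
tool_rot: [-0.0, 0.168, 0.986, 0.0]
force: [-0.4, -0.2, -2.9]
opening: 0.355
```

```bash
python3 -c "
from h import *
upright()
c=robot.camera('wrist'); save(c,'w3.png'); np.savez('w3.npz',P=world(c),K=c['camera_matrix'],e=c['eye'],r=c['rotation'],col=c['color'])
c=robot.camera('scene'); save(c,'s3.png')
a=cv2.imread('pics/w3.png');b=cv2.imread('pics/s3.png')[230:370,130:290]
b=cv2.resize(b,(480,420))[:,:240+60]
cv2.imwrite('pics/c3.png',np.hstack([a[:, 60:480],b]))"
```

```text
t 7.8 pos [ 0.592  -0.3246  0.2316] dr needed [-0.05 -0.01 -0.  ] F [-0.41 -0.24 -2.93] open 0.355
```

View pics/c3.png

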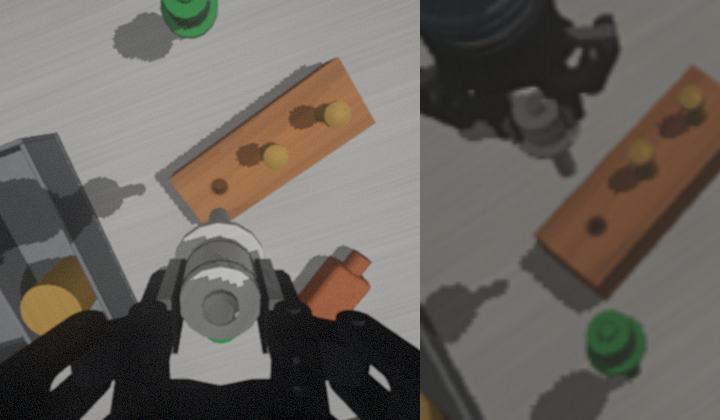

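The gauge hangs upright in the grip. The rack hole at (220,187) in the crop is empty and both pins are still in place.

```bash
python3 - <<'E'
from h import *
np.set_printoptions(precision=4,suppress=True)
o=upright();d=np.load("w3.npz")
p=o["position"];P=d["P"]
print("rodtop-TCP",ray(d,280,307,p[2]+.031)-p, "depth rod top",P[307,280], "eye-p",d["e"]-p)
d1=np.load("w1.npz")
for n,zc in(("top",None),("scene",None)):
    c=robot.camera(n);dd=dict(K=c["camera_matrix"],e=c["eye"],r=c["rotation"]);g=cv2.cvtColor(c["color"],cv2.COLOR_RGB2GRAY)
    t=robot.tip_of(n,"mouth")[0];u,v=map(int,np.round(t["pixel"]))
    w=g[v-9:v+10,u-9:u+10].astype(int); 
    k=cv2.GaussianBlur(g,(0,0),1.0)
    print(n,t["pixel"],"tip@",ray(dd,*t["pixel"],.085))
    print(g[v-6:v+7,u-8:u+9])
    print(ray(dd,u-8,v-6,.085))
print("w1 hole zoom");g=cv2.cvtColor(d1["col"],cv2.COLOR_RGB2GRAY);dk=(255-g[203:225,316:338].astype(float)-160).clip(0)
print(g[203:225,316:338])
E
```

```text
t 7.9 pos [ 0.592  -0.325   0.2311] dr needed [-0.02 -0.01 -0.  ] F [ 0.44  0.09 -2.41] open 0.351
rodtop-TCP [-0.0038  0.0024  0.031 ] depth rod top [ 0.5878 -0.3224  0.2629] eye-p [-0.0702  0.0255  0.1425]
top [288.2, 135.0] tip@ [ 0.7793 -0.0244  0.085 ]
[[128 125 124 126 124 124 122 122 126 119 118 106 108 116 117 116 118]
 [125 128 128 126 120 124 125 124 121 123 124 120 115 118 121 118 121]
 [127 127 124 118 126 127 127 125 124 124 126 122 120 117 120 117 121]
 [132 128 125 126 130 126 125 127 125 122 125 124 123 108  80  96 116]
 [130 132 127 125 134 130 132 124 128 125 125 120 123 110  87  73 104]
 [136 133 117 116 133 130 130 128 125 129 125 123 123 110  90  72  73]
 [138 130 125 119 137 137 130 135 130 124 127 126 122 116  92  72  68]
 [138 136 133 123 128 133 136 132 130 129 128 127 123  97  83  70  71]
 [136 137 141 128 126 134 134 136 135 130 138 128 120  92  67  76  69]
 [135 140 137 132 121 124 132 134 131 133 130 126  95  76  74  75  71]
 [139 137 136 135 129 115 100 111 118 109 101  83  69  69  72  68  76]
 [136 139 136 138 132 134 130  99  77  77  74  70  81  71  71
[... 2463 characters left out ...]
3  68  71  73  78  87 103 113
  127 136 139 142]
 [137 136 135 128 119 106  85  78  72  69  68  75  76  74  87 101 112 119
  129 135 132 133]
 [129 139 138 134 130 122 105  92  78  79  75  82  84  99 105 113 125 120
  119 123 113 113]
 [128 140 139 136 136 126 123 114 103  98 101 105 110 116 123 124 127 116
  111 103 104 105]
 [127 135 139 138 138 137 130 130 129 124 122 121 122 125 129 128 129 116
  101  98 104 109]
 [129 136 135 139 137 138 136 135 135 134 132 134 136 135 137 134 123 110
  105 107 112 114]
 [136 138 144 141 141 138 137 134 140 136 139 137 139 138 140 136 123 126
  115 120 122 117]
 [138 139 140 139 141 140 138 141 141 140 136 141 141 139 139 140 137 133
  132 133 129 129]]
```

```bash
python3 - <<'E'
from h import *
np.set_printoptions(precision=4,suppress=True)
o=upright();d=np.load("w3.npz");p=np.array([.592,-.3246,.2316]);P=d["P"]
print("foot-TCP",ray(d,280,212,p[2]-.085)-p); 
for v in range(205,235,4): print(v,P[v,280]-p)
c=robot.camera("scene");dd=dict(K=c["camera_matrix"],e=c["eye"],r=c["rotation"])
print("scene hole",ray(dd,342.3,186.4,.085)); print("w1 hole",ray(np.load("w1.npz"),326.2,213.5,.085))
c=robot.camera("top");dd=dict(K=c["camera_matrix"],e=c["eye"],r=c["rotation"]);save(c,"t4.png")
g=cv2.cvtColor(c["color"],cv2.COLOR_RGB2GRAY);print(g[198:216,208:230]);print(ray(dd,219,206.5,.085))
P=world(c);print("box/block z",np.nanmedian(P[225:235,215:235,2]),np.nanmedian(P[198:203,212:226,2]))
E
```

```text
t 8.1 pos [ 0.5915 -0.3242  0.2292] dr needed [-0.09 -0.18 -0.  ] F [-0.78 -0.39 -0.94] open 0.359
foot-TCP [-0.0045  0.0024 -0.085 ]
205 [ 0.0196 -0.0058 -0.1919]
209 [-0.0083  0.0038 -0.0785]
213 [-0.0085  0.0038 -0.0689]
217 [-0.0084  0.0038 -0.0611]
221 [-0.0222  0.0085 -0.0098]
225 [-0.0212  0.0082 -0.0074]
229 [-0.0198  0.0077 -0.0061]
233 [-0.0181  0.0071 -0.0056]
scene hole [0.5681 0.1756 0.085 ]
w1 hole [0.5723 0.1757 0.085 ]
[[ 99 113 114 116 111 111 112 115 115 113 113 115 114 118 115 113 109 115
  113  98  77  72]
 [ 97 116 116 113 110 111 117 112 114 113 109 113 111 113 112 113 110 113
  118 110  80  71]
 [ 95 117 118 109 112 112 114 114 111 116 115 113 113 115 114 116 113 115
  114 102  83  73]
 [ 95 118 111 112 112 113 106  99 105 115 112 113 115 115 112 108 112 110
  113 107  78  68]
 [ 98 114 115 115 113 113 106  96  83  96 115 117 114 111 112 115 114 114
  117 114  94  70]
 [ 79 102 109 115 109 116 114  99  78  88 102 104 116 116 116 113 112 117
  117 111  88  67]
 [ 83 108 116 111 111 116 116 108  84  71  65  59  77 103 113 114 117 116
  115 110  88  72]
 [ 79 106 
[... 388 characters left out ...]
118 111 101  74  53  63  85 108 116 114 111 119
  114 116  96  69]
 [ 72  97 111 113 115 117 114 114 110 111 103 109 116 115 115 116 112 114
  114 114  97  73]
 [ 65  96 114 112 115 112 112  99  84  99 114 113 112 119 109 118 114 115
  115 118  98  72]
 [ 69  96 118 117 110 114 113  92  81  93 117 116 114 111 108 112 116 116
  112 113 107  78]
 [ 65  93 113 114 118 115 116 109 115 114 112 109 115 115 118 117 113 113
  114 119 101  83]
 [ 64  90 115 115 109 113 114 115 114 117 111 112 116 109 115 116 117 115
  116 118 106  83]
 [ 69  95 115 118 117 113 118 114 118 118 114 118 116 116 116 117 113 112
  112 117 105  82]]
[0.5725 0.1725 0.085 ]
box/block z 0.08625545695460302 0.08685189309791874
```

Call:
send_rows:
  series:
    - {"translation": [-0.001,0.02,0.002],"dr": [0,0,0],"gripper": -1}
    - {"translation": [-0.0015,0.04,0.0],"dr": [0,0,0],"gripper": -1}
    - {"translation": [-0.0015,0.045,0.0],"dr": [0,0,0],"gripper": -1}
    - {"translation": [-0.0015,0.045,0.0],"dr": [0,0,0],"gripper": -1}
    - {"translation": [-0.0015,0.045,0.0],"dr": [0,0,0],"gripper": -1}
    - {"translation": [-0.0015,0.045,0.0],"dr": [0,0,0],"gripper": -1}
    - {"translation": [-0.0015,0.045,0.0],"dr": [0,0,0],"gripper": -1}
    - {"translation": [-0.0015,0.045,0.0],"dr": [0,0,0],"gripper": -1}
    - {"translation": [-0.0015,0.045,0.0],"dr": [0,0,0],"gripper": -1}
    - {"translation": [-0.0015,0.04,0.0],"dr": [0,0,0],"gripper": -1}
    - {"translation": [-0.001,0.02,0.0],"dr": [0,0,0],"gripper": -1}
    - {"translation": [0,0,0.0],"dr": [0,0,0],"gripper": -1}

```text
time: 9.4
position: [0.5658, 0.1236, 0.2272]
tool_rot: [-0.005, 0.171, 0.985, -0.003]
force: [-1.0, -0.6, -1.9]
opening: 0.355
```

Call:
send_rows:
  series:
    - {"translation": [0,0,0.0],"dr": [0,0,0],"gripper": -1}
    - {"translation": [0,0,0.0],"dr": [0,0,0],"gripper": -1}

```text
time: 9.6
position: [0.5657, 0.1216, 0.2266]
tool_rot: [-0.005, 0.171, 0.985, -0.004]
force: [0.1, -0.8, -2.6]
opening: 0.352
```

```bash
python3 -c "
from h import *
upright()"
```

```text
t 9.6 pos [0.5657 0.1216 0.2266] dr needed [ 0.37 -0.67  0.  ] F [ 0.14 -0.8  -2.58] open 0.352
```

Call:
send_rows:
  series:
    - {"translation": [0.003,0.02,0.0],"dr": [0.2,-0.4,0],"gripper": -1}
    - {"translation": [0.003,0.02,0.0],"dr": [0.2,-0.3,0],"gripper": -1}
    - {"translation": [0.003,0.01,-0.01],"dr": [0,0,0],"gripper": -1}
    - {"translation": [0,0,-0.005],"dr": [0,0,0],"gripper": -1}
    - {"translation": [0,0,0.0],"dr": [0,0,0],"gripper": -1}
    - {"translation": [0,0,0.0],"dr": [0,0,0],"gripper": -1}

```text
time: 10.2
position: [0.5762, 0.1705, 0.2096]
tool_rot: [0.001, 0.176, 0.984, -0.0]
force: [-0.0, 0.2, -0.5]
opening: 0.353
```

```bash
python3 -c "
from h import *
upright()"
```

```text
t 10.2 pos [0.5762 0.1705 0.2096] dr needed [0.05 0.06 0.  ] F [-0.03  0.17 -0.45] open 0.353
```

Call:
send_rows:
  series:
    - {"translation": [-0.001,0.004,-0.01],"dr": [0,0,0],"gripper": -1}
    - {"translation": [0,0,-0.01],"dr": [0,0,0],"gripper": -1}
    - {"translation": [0,0,-0.004],"dr": [0,0,0],"gripper": -1}
    - {"translation": [0,0,0.0],"dr": [0,0,0],"gripper": -1}
    - {"translation": [0,0,0.0],"dr": [0,0,0],"gripper": -1}

```text
time: 10.7
position: [0.5745, 0.1724, 0.1828]
tool_rot: [-0.0, 0.177, 0.984, -0.001]
force: [-0.6, -0.4, -1.0]
opening: 0.352
```

```bash
python3 -c "
from h import *
upright()
c=robot.camera('wrist'); save(c,'w5.png')
s=robot.camera('scene'); save(s,'s5.png')
a=cv2.imread('pics/w5.png')[130:330,180:400];b=cv2.imread('pics/s5.png')[140:240,290:400]
cv2.imwrite('pics/c5.png',np.hstack([cv2.resize(a,(440,400)),cv2.resize(b,(440,400))])[:,:800])"
```

```text
t 10.7 pos [0.5745 0.1724 0.1828] dr needed [ 0.14 -0.03  0.  ] F [-0.61 -0.39 -0.99] open 0.352
```

View pics/c5.png

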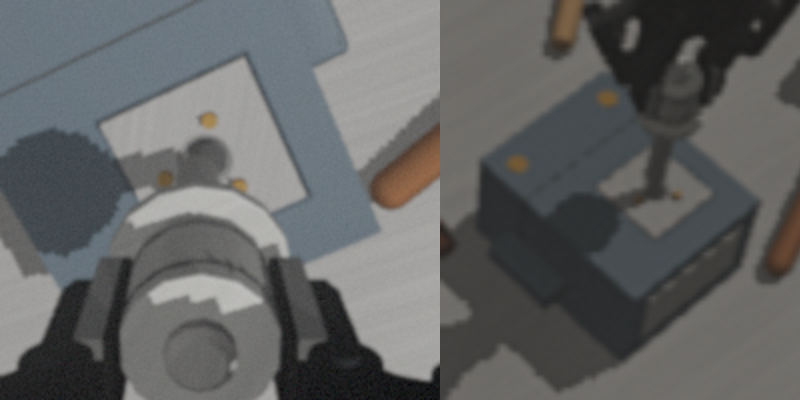

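In the wrist view (left crop) the telltale pins centre the mouth at about (205,161), against a rod axis at column 200. So the rod needs about 1.7 mm toward image right (+y), which agrees with my numeric target. I'll correct that and lower gently.

Call:
send_rows:
  series:
    - {"translation": [0.0006,0.002,0],"dr": [0.1,0,0],"gripper": -1}
    - {"translation": [0,0,0],"dr": [0,0,0],"gripper": -1}
    - {"translation": [0,0,-0.005],"dr": [0,0,0],"gripper": -1}
    - {"translation": [0,0,-0.003],"dr": [0,0,0],"gripper": -1}
    - {"translation": [0,0,0.0],"dr": [0,0,0],"gripper": -1}

```text
time: 11.3
position: [0.5764, 0.175, 0.1759]
tool_rot: [0.001, 0.177, 0.984, 0.001]
force: [-0.3, 0.3, -2.2]
opening: 0.354
```

```bash
python3 -c "
from h import *
upright()"
```

```text
t 11.3 pos [0.5764 0.175  0.1759] dr needed [-0.06  0.15  0.  ] F [-0.29  0.34 -2.24] open 0.354
```

Call:
send_rows:
  series:
    - {"translation": [-0.001,-0.0006,-0.003],"dr": [0,0.1,0],"gripper": -1}
    - {"translation": [0,0,-0.003],"dr": [0,0,0],"gripper": -1}
    - {"translation": [0,0,-0.003],"dr": [0,0,0],"gripper": -1}

```text
time: 11.6
position: [0.5755, 0.1744, 0.1664]
tool_rot: [0.0, 0.177, 0.984, 0.001]
force: [-1.0, -0.1, -1.7]
opening: 0.349
```

Call:
send_rows:
  series:
    - {"translation": [0,0,-0.003],"dr": [0,0,0],"gripper": -1}
    - {"translation": [0,0,-0.003],"dr": [0,0,0],"gripper": -1}

```text
time: 11.8
position: [0.5754, 0.1743, 0.1597]
tool_rot: [0.0, 0.177, 0.984, 0.001]
force: [0.6, 0.8, -1.0]
opening: 0.361
```

Call:
send_rows:
  series:
    - {"translation": [0,0,-0.006],"dr": [0,0,0],"gripper": -1}
    - {"translation": [0,0,-0.006],"dr": [0,0,0],"gripper": -1}
    - {"translation": [0,0,-0.005],"dr": [0,0,0],"gripper": -1}
    - {"translation": [0,0,0],"dr": [0,0,0],"gripper": -1}
    - {"translation": [0,0,0],"dr": [0,0,0],"gripper": -1}

```text
time: 12.3
position: [0.5747, 0.1742, 0.14]
tool_rot: [-0.0, 0.177, 0.984, 0.0]
force: [0.9, 0.1, -1.6]
opening: 0.353
```

```bash
python3 -c "
from h import *
upright()"
```

```text
t 12.3 pos [0.5747 0.1742 0.14  ] dr needed [-0.01 -0.05 -0.  ] F [ 0.92  0.05 -1.64] open 0.353
```

Call:
send_rows:
  series:
    - {"translation": [0,0,-0.004],"dr": [0,0,0],"gripper": -1}
    - {"translation": [0,0,-0.004],"dr": [0,0,0],"gripper": -1}
    - {"translation": [0,0,-0.003],"dr": [0,0,0],"gripper": -1}
    - {"translation": [0,0,-0.002],"dr": [0,0,0],"gripper": -1}

```text
time: 12.7
position: [0.5753, 0.1744, 0.1268]
tool_rot: [0.0, 0.177, 0.984, 0.001]
force: [-0.7, -0.4, -1.9]
opening: 0.351
```

Call:
send_rows:
  series:
    - {"translation": [0,0,-0.002],"dr": [0,0,0],"gripper": -1}
    - {"translation": [0,0,-0.002],"dr": [0,0,0],"gripper": -1}

```text
time: 12.9
position: [0.5754, 0.1744, 0.1225]
tool_rot: [0.0, 0.177, 0.984, 0.001]
force: [0.2, -0.4, -1.0]
opening: 0.36
```

Call:
send_rows:
  series:
    - {"translation": [0,0,-0.002],"dr": [0,0,0],"gripper": -1}
    - {"translation": [0,0,-0.001],"dr": [0,0,0],"gripper": -1}

```text
time: 13.1
position: [0.5759, 0.1744, 0.12]
tool_rot: [0.001, 0.177, 0.984, 0.001]
force: [-0.9, -0.7, 4.6]
opening: 0.353
```

The foot met the floor at TCP ≈ 0.121, so the socket is about 52 mm deep. The flange has roughly 21 mm to slide.

Call:
send_rows:
  series:
    - {"translation": [0,0,-0.001],"dr": [0,0,0],"gripper": -1}
    - {"translation": [0,0,-0.001],"dr": [0,0,0],"gripper": -1}

```text
time: 13.3
position: [0.5764, 0.1742, 0.1197]
tool_rot: [0.001, 0.177, 0.984, 0.001]
force: [-1.8, 0.2, 4.5]
opening: 0.355
```

Call:
send_rows:
  series:
    - {"translation": [0,0,-0.0015],"dr": [0,0,0],"gripper": -1}
    - {"translation": [0,0,-0.0015],"dr": [0,0,0],"gripper": -1}

```text
time: 13.5
position: [0.5763, 0.1741, 0.1176]
tool_rot: [0.0, 0.177, 0.984, 0.001]
force: [-2.5, -0.4, 4.0]
opening: 0.359
```

```bash
python3 -c "
from h import *
upright()"
```

```text
t 13.5 pos [0.5763 0.1741 0.1176] dr needed [-0.14  0.06  0.  ] F [-2.55 -0.4   4.01] open 0.359
```

Call:
send_rows:
  series:
    - {"translation": [-0.0006,0.0001,-0.002],"dr": [0,0,0],"gripper": -1}
    - {"translation": [-0.0004,0,-0.002],"dr": [0,0,0],"gripper": -1}
    - {"translation": [0,0,-0.002],"dr": [0,0,0],"gripper": -1}
    - {"translation": [0,0,-0.002],"dr": [0,0,0],"gripper": -1}

```text
time: 13.9
position: [0.5759, 0.1741, 0.1095]
tool_rot: [0.001, 0.177, 0.984, 0.002]
force: [-1.1, -0.7, 4.1]
opening: 0.353
```

Call:
send_rows:
  series:
    - {"translation": [0,0,-0.002],"dr": [0,0,0],"gripper": -1}
    - {"translation": [0,0,-0.002],"dr": [0,0,0],"gripper": -1}
    - {"translation": [0,0,-0.001],"dr": [0,0,0],"gripper": -1}

```text
time: 14.2
position: [0.5758, 0.1742, 0.1037]
tool_rot: [0.001, 0.177, 0.984, 0.001]
force: [-1.6, -0.3, 4.7]
opening: 0.354
```

```bash
python3 -c "
from h import *
upright()"
```

```text
t 14.2 pos [0.5758 0.1742 0.1037] dr needed [-0.14  0.13  0.  ] F [-1.56 -0.32  4.69] open 0.354
```

Call:
send_rows:
  series:
    - {"translation": [0,0,-0.001],"dr": [-0.1,0.1,0],"gripper": -1}
    - {"translation": [0,0,-0.001],"dr": [0,0,0],"gripper": -1}
    - {"translation": [0,0,-0.001],"dr": [0,0,0],"gripper": -1}

```text
time: 14.5
position: [0.5759, 0.1743, 0.1004]
tool_rot: [0.0, 0.177, 0.984, 0.0]
force: [-0.9, -2.4, 5.0]
opening: 0.358
```

Call:
send_rows:
  series:
    - {"translation": [0,0,-0.001],"dr": [0,0,0],"gripper": -1}
    - {"translation": [0,0,-0.001],"dr": [0,0,0],"gripper": -1}

```text
time: 14.7
position: [0.5758, 0.1743, 0.0982]
tool_rot: [0.0, 0.177, 0.984, 0.0]
force: [-1.9, -0.8, 4.7]
opening: 0.355
```

Call:
send_rows:
  series:
    - {"translation": [0,0,-0.001],"dr": [0,0,0],"gripper": -1}

```text
time: 14.8
position: [0.5758, 0.1743, 0.0976]
tool_rot: [-0.0, 0.177, 0.984, 0.0]
force: [-4.5, -1.4, 10.9]
opening: 0.357
```

Call:
send_rows:
  series:
    - {"translation": [0,0,-0.001],"dr": [0,0,0],"gripper": -1}

```text
time: 14.9
position: [0.5758, 0.1743, 0.0976]
tool_rot: [-0.0, 0.177, 0.984, 0.001]
force: [-5.5, -1.2, 12.6]
opening: 0.355
```

Call:
send_rows:
  series:
    - {"translation": [0,0,-0.0015],"dr": [0,0,0],"gripper": -1}
    - {"translation": [0,0,-0.0015],"dr": [0,0,0],"gripper": -1}

```text
time: 15.1
position: [0.5758, 0.1744, 0.0976]
tool_rot: [-0.001, 0.177, 0.984, 0.001]
force: [-5.5, -0.4, 12.8]
opening: 0.354
```

Call:
send_rows:
  series:
    - {"translation": [0,0,-0.0015],"dr": [0,0,0],"gripper": -1}

```text
time: 15.2
position: [0.5758, 0.1743, 0.0976]
tool_rot: [-0.002, 0.177, 0.984, 0.001]
force: [-5.3, -1.0, 11.8]
opening: 0.356
```

Call:
send_rows:
  series:
    - {"translation": [0,0,-0.0025],"dr": [0,0,0],"gripper": -1}

```text
time: 15.3
position: [0.5758, 0.1743, 0.0975]
tool_rot: [-0.003, 0.177, 0.984, 0.002]
force: [-8.9, -2.7, 21.6]
opening: 0.352
```

Call:
send_rows:
  series:
    - {"translation": [0,0,-0.0025],"dr": [0,0,0],"gripper": -1}

```text
time: 15.4
position: [0.5758, 0.1743, 0.0975]
tool_rot: [-0.003, 0.177, 0.984, 0.002]
force: [-7.9, -1.4, 17.4]
opening: 0.355
```

Call:
send_rows:
  series:
    - {"translation": [0,0,-0.002],"dr": [0,0,0],"gripper": -1}
    - {"translation": [0,0,-0.0005],"dr": [0,0,0],"gripper": -1}
    - {"translation": [0,0,0],"dr": [0,0,0],"gripper": -1}

```text
time: 15.7
position: [0.5758, 0.1743, 0.0977]
tool_rot: [-0.004, 0.178, 0.984, 0.003]
force: [-0.7, -0.7, 2.5]
opening: 0.355
```

Call:
send_rows:
  series:
    - {"translation": [0,0,0],"dr": [0,0,0],"gripper": 0}
    - {"translation": [0,0,0],"dr": [0,0,0],"gripper": 0.3}
    - {"translation": [0,0,0],"dr": [0,0,0],"gripper": 1}
    - {"translation": [0,0,0],"dr": [0,0,0],"gripper": 1}
    - {"translation": [0,0,0],"dr": [0,0,0],"gripper": 1}
    - {"translation": [0,0,0],"dr": [0,0,0],"gripper": 1}

```text
time: 16.3
position: [0.5759, 0.1751, 0.0949]
tool_rot: [-0.003, 0.177, 0.984, 0.003]
force: [-0.7, 0.1, 0.2]
opening: 1.001
```

```bash
python3 -c "
from h import *
upright()"
```

```text
t 16.3 pos [0.5759 0.1751 0.0949] dr needed [-0.38 -0.28 -0.  ] F [-0.65  0.12  0.19] open 1.001
```

Released with no residual force. I'll retreat straight up, then aside.

Call:
send_rows:
  series:
    - {"translation": [0,0,0.01],"dr": [0,0,0],"gripper": 1}
    - {"translation": [0,0,0.02],"dr": [0,0,0],"gripper": 1}
    - {"translation": [0,0,0.03],"dr": [0,0,0],"gripper": 1}
    - {"translation": [0,0,0.03],"dr": [0,0,0],"gripper": 1}
    - {"translation": [0,0,0.03],"dr": [0,0,0],"gripper": 1}
    - {"translation": [0,0,0.04],"dr": [0,0,0],"gripper": 1}
    - {"translation": [-0.03,0,0.03],"dr": [0,0,0],"gripper": 1}
    - {"translation": [-0.04,0,0],"dr": [0,0,0],"gripper": 1}
    - {"translation": [-0.01,0,0],"dr": [0,0,0],"gripper": 1}
    - {"translation": [0,0,0],"dr": [0,0,0],"gripper": 1}
    - {"translation": [0,0,0],"dr": [0,0,0],"gripper": 1}

```text
time: 17.4
position: [0.4942, 0.1726, 0.2989]
tool_rot: [-0.0, 0.179, 0.984, 0.006]
force: [-0.5, -0.1, 0.4]
opening: 1.002
```

```bash
python3 - <<'E'
from h import *
upright()
c=robot.camera('wrist'); save(c,'w6.png'); P=world(c)
m=(np.hypot(P[...,0]-.572,P[...,1]-.1755)<.03)&(P[...,2]>.08)
print(np.histogram(P[m][:,2],bins=np.arange(.08,.17,.004)))
for lo,hi in((.117,.127),(.142,.165)):
    Q=P[m&(P[...,2]>lo)&(P[...,2]<hi)]; print(len(Q),np.median(Q,0).round(4) if len(Q) else '',cv2.minEnclosingCircle(Q[:,:2].astype(np.float32)) if len(Q) else '')
v,u=np.argwhere(m).mean(0).astype(int);print(u,v)
a=c["color"][max(v-100,0):v+100,max(u-110,0):u+110,::-1];s=robot.camera('scene')["color"][130:240,290:411,::-1]
cv2.imwrite('pics/c6.png',np.hstack([cv2.resize(a,(400,400)),cv2.resize(s,(400,400))]))
E
```

```text
t 17.4 pos [0.4942 0.1726 0.2989] dr needed [-0.63  0.08  0.  ] F [-0.52 -0.1   0.41] open 1.002
(array([152, 701, 352,  74,  52,  39,  40,  41,  39,  55, 442,  67,  25,
        25,  25,  25,  30, 160,   1,   0,   0,   0]), array([0.08 , 0.084, 0.088, 0.092, 0.096, 0.1  , 0.104, 0.108, 0.112,
       0.116, 0.12 , 0.124, 0.128, 0.132, 0.136, 0.14 , 0.144, 0.148,
       0.152, 0.156, 0.16 , 0.164, 0.168]))
553 [0.5678 0.1768 0.123 ] ((0.5733694434165955, 0.17534036934375763), 0.016329823061823845)
200 [0.5718 0.1754 0.1501] ((0.5752325057983398, 0.1743418276309967), 0.00662143575027585)
304 246
```

View pics/c6.png

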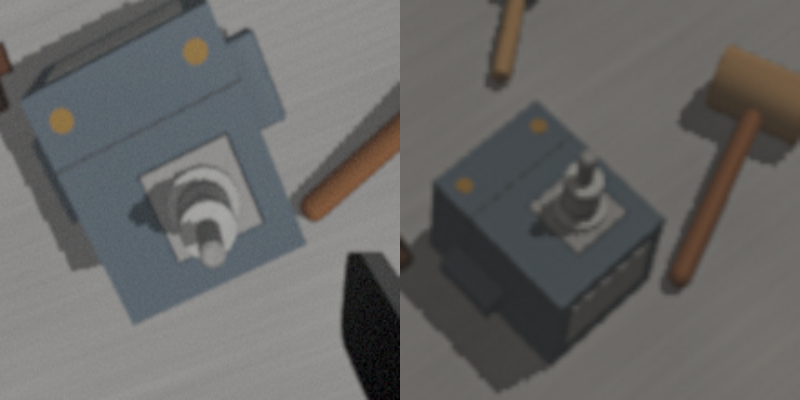

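The final view shows the gauge upright with its flange flat on the block. The barrel top measures 0.123, which is the box top plus 38 mm. The rod top at 0.150 gives a depth of about 52 mm, within the stated range.

```bash
python3 -c "
from h import *
print(robot.job_done())"
```

```text
the job is handed in; nothing more can be done
None
```

I set the gauge in the core box's socket and handed the job in at about 17.5 s of the 51 s allowed; it returned no verdict.

- **Insertion:** I gripped the silver collar's barrel and lifted the gauge out of the rack's end hole. It went into the socket without touching the sides and met the floor gently, at about 5 N on the wrist. Then I slid the collar down about 22 mm.
- **Pressing:** I held the flange on the guide block for about 0.7 s with wrist readings of 11–22 N. After allowing for the gauge's weight and rod friction, I estimate about 15 N on the block. This was not measured directly. A sideways force of up to 9 N showed during the press and was gone before I let go.
- **Last check:**
  - The gauge stands upright with the flange flat on the block.
  - The barrel top at 0.123 m matches the box top plus 38 mm.
  - The rod top at 0.150 m gives a socket depth of about 52 mm, within the stated 50–68 mm.
  - The gripper is open and about 0.2 m clear.
  - I touched nothing else. The pins were in place after the lift, but I did not measure every other object again at the end.
- **Disagreements:** In my position checks before insertion, the scene camera put the mouth about 4 mm off in x from the wrist and top cameras, and estimates of the rod's offset in the grip differed by about 2 mm. In the mid-job top view, the mouth detector also marked the crucible lid instead, so I ignored it.

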